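Unlock and open the filter panel of a bench analyser

ROBOT

A 6-joint arm with a two-finger parallel gripper is mounted at the origin on the work surface. World frame = base frame: x ahead of the robot, y to its left, z up, the work surface at z = 0. Lengths are in m, angles in rad, forces in N, time in s.
With the tool pointing down it reaches from about 0.3 to 0.875 m from the base axis. Payload 6.4 kg.
Tool frame: the origin (TCP) lies at the very end of the fingers, on their centre line; the grasp point (between the pads) lies 19 mm behind it (arm.grip_depth is the distance from the TCP to the grasp point, in m); z points along the fingers, y is the direction in which the jaws open and shut (so a half turn about z gives the same grasp; the last joint's range is limited). The gripper opens to 88 mm and grips with 3 to 60 N. Pads are 18 mm wide; open, the fingers measure 123 mm over their backs; the gripper's body (75 mm by 187 mm) begins 45 mm behind the grasp point.
Start: joints at [-1.532, 0.181, 1.607, -0, 1.354, -0.206], TCP at [0.139, -0.558, 0.239] pointing down, gripper open.
Joint ranges: [-2.99, 2.99], [-0.89, 2.07], [0.3, 2.58], [-1.14, 4.28], [0, 2.63], [-3.12, 3.12]. Speed limits (rad/s): [2.57, 2.57, 3.01, 3.14, 3.14, 3.14].

INTERFACE

Orientations are given as [roll, pitch, yaw] about the fixed x, y, z axes, in that order (R = Rz(yaw) Ry(pitch) Rx(roll)).
In Python, from cell import arm, viewer gives the robot as it stands. Calls block until the motion is done:
- arm.move_pose(position, orientation): joint-space move of the TCP to a pose.
- arm.movel(position, max_speed=0.15, rotation=None): straight line of the TCP; rotation=None keeps the orientation; max_speed is the mean speed in m/s.
- arm.goto_joints(angles): joint-space move.
- arm.let_go() and arm.close(): open the fingers fully, or close them until they stop; the grip force is fixed at half the most.
- arm.pause(seconds).
- arm.ik(position, orientation): joint angles nearest the present ones, or None.
- viewer.get_image(name): name is "scene" or "top"; returns a dict with "frame" (480x640x3 uint8, red, green, blue), "fovy" (degrees; the focal length in pixels is half the picture's height over the tangent of half this angle, whatever the lens; pixels are square), "cx", "cy" (the principal point, pixels), "cam_to_world" (4x4, takes a point from camera to world coordinates). Camera axes: x right, y down, z forward; pixel columns grow to the right and rows downward; lengths in m; the calibration is good to about 2 mm. A picture is of the moment at which its call begins. There is no depth.
A pose or a line that the arm cannot do raises arm.IKError and nothing moves.
- arm.close_job(): hands the job in, once; it reports no verdict.
Readings, each from a call of its own:
- arm.current_t(): time.
- arm.current_qpos(): joint angles.
- arm.current_dq(): joint speeds.
- arm.current_joint_efforts(): joint torques, N m.
- arm.current_position(): TCP position.
- arm.current_orientation(): TCP orientation.
- arm.current_force(): force on the tool from outside, world axes, zero at the start.
- arm.current_wrist_torque(): the same for the moment, N m.
- arm.current_opening(): finger opening in m.
Only numpy, scipy, OpenCV 4.12 (cv2) and the standard library are available. Lean on these libraries where they do the work, as an engineer would, in place of code of your own. Each camera call takes 0.05 s, during which the arm holds its last target.

TASK

Open up the analyser's filter compartment: put the T-handled panel key fully into the lock on the sloping panel, turn it a full quarter turn clockwise, then swing the panel up and over until it stands fully open on its stop. Leave the key in the turned lock, let go, and do not disturb the other things on the bench.

Things in the scene. Friction and masses are not known exactly. Their poses are not given: they have to be found in the camera images.
- analyser: cream benchtop analyser, fixed, 300 deep (x), 230 wide (y), 155 high; origin at the centre of its footprint on the bench, x to its back, z up. The low front edge (95 high) is at x = -160 mm; from it the front slopes back and up at 22 degrees to the flat top. The slope carries the white filter panel, a framed pleated filter in the bay behind it
- panel (a joint): angle of the filter panel about its top edge: 0 shut (in the 22 degree slope), grows as the lower edge swings up and over, 1.96 upright, 2.05 fully open on its stop. Stiff hinge (0.6 N m friction, panel 0.3 kg, opening pull about 8 N): it stays where it is left. Locked, it lifts only about 0.02 rad; the lock frees it when turned past about 0.9 rad
- cam (a joint): angle of the lock's cam: 0 locked, 1.571 unlocked (stop), grows clockwise as seen from outside the panel; stays where it is left; turned only by the key (0.06 N m, about 0.08 rad play)
- lock (a point): centre of the keyhole, on the face of the square steel lock plate (44 x 44 mm, 8 mm proud of the panel) near the panel's lower edge, 100 mm from the hinge line. Frame turns with the panel: z straight out of it, x up the slope, y along the hinge line (robot's left). The keyhole is a slot 31 mm (y) x 11 mm (x), plate 5 thick
- lock_bottom (a point): bottom of the cam's pocket behind the keyhole, 25 mm behind lock, same axes; the pocket fits the bit with 1 mm play. Once turned, the bit is caught behind the plate: the key cannot come out and serves as the handle to lift the panel (about 3 mm slack along its axis)
- hinge (a point): middle of the panel's hinge line, at its top edge on the outer face; axes as lock; the panel opens by turning about +y
- panel_edge (a point): middle of the panel's lower, free edge, 128 mm from the hinge line; the panel is a 4 mm sheet 148 wide; axes as lock
- key: T-handled panel key, 0.12 kg, lying beside the analyser. Origin at the centre of its black crossbar (85 long in y, 22 thick in z, 20 in x); x along the steel shank to the bit; lying, z is up, the axis 11 mm above the bench. Along x: square 12 mm shank at 10 to 70 mm, collar dia. 22 at 70 to 88, neck dia. 9, flat bit 26 (y) x 6 (z) at 98 to 115, its end tapered
- key_tip (a point): centre of the end of the key's bit, 115 mm from the key's origin, same axes. The bit is parallel to the crossbar, so the key goes in with the crossbar along y of lock, either way round. Fully in, it touches the pocket's bottom, the collar just clear of the plate; let go, it leans a few degrees but stays in
- tip_box: bystander: pipette-tip box with clear lid, 88 x 123 x 62 mm, origin at the centre of its underside
- reagent: bystander: amber bottle, dia. 60, 130 high, origin at the centre of its underside
- cool_block: bystander: aluminium tube-cooling block, 60 x 160 x 36 mm, origin at the centre of its underside
There are look-alikes about, which are no part of the job. Of the things that look like the key, the largest one is meant.

How it is judged:
On the way, in this order (a step that is already met when the one before it is completed fails the run):
1. the key is fully in the lock (bit within 8 mm of the pocket's bottom, square to the panel within 0.3 rad), still locked (distance between key_tip and lock_bottom below 0.008 m and angle between the x axis of key and the z axis of lock, either way round below 0.3 rad and value of joint cam below 0.3 rad), for 0.2 s.
2. the lock is turned a full quarter turn (cam beyond 1.4 rad) with the panel still down (value of joint cam above 1.4 rad and value of joint panel below 0.2 rad), for 0.1 s.
3. the panel is swung up past 0.6 rad (value of joint panel above 0.6 rad), for 0.1 s.
At the end, for the whole second after the job is handed in: The panel stands fully open (beyond 1.9 rad, stop at 2.05) and still, the cam is in its unlocked position (beyond 1.35 rad), the key is still in the lock (bit within 15 mm of the pocket's bottom) and at rest, and the three bystanders are within 30 mm of where they stood (value of joint panel above 1.9 rad and velocity of joint panel below 0.1 rad/s and value of joint cam above 1.35 rad and distance between key_tip and lock_bottom below 0.015 m and linear speed of key below 0.05 m/s and distance of each of tip_box, reagent, cool_block from where it was at the start of the episode below 0.03 m); the robot touches nothing.
It fails at once if a bystander is pushed away or knocked over (distance of any of tip_box, reagent, cool_block from where it was at the start of the episode above 0.03 m or angle between reagent's own z axis and vertical above 0.5 rad).
It also fails if it takes over 67 s, if anything falls off the work surface, if the arm or the gripper's body presses on something with over 40 N, if the wrist force passes 120 N, or if a joint passes its speed limit or range.

## Working session

There is one attempt and no reset: what is moved stays moved. The work goes in short steps, each a Python script; the robot and the scene stay as the last script left them, time stands still between calls to the robot, and variables do not carry over. Pictures are saved under pics/ and viewed, and the job is handed in when it is done.

```bash
ls; mkdir -p pics; python3 - <<'E'
from cell import arm, viewer
import cv2, numpy as np
for n in ["scene","top"]:
    d=viewer.get_image(n); cv2.imwrite(f"pics/{n}0.png",cv2.cvtColor(d["frame"],cv2.COLOR_RGB2BGR))
    print(n,d["fovy"],d["cx"],d["cy"]); print(np.round(d["cam_to_world"],4))
print(arm.current_t())
E
```

```text
pics
scene 51.805179178868705 322.87249702903506 241.93831708725634
[[ 0.6628  0.5904 -0.4605  1.0668]
 [ 0.7487 -0.5107  0.4228 -0.51  ]
 [ 0.0145 -0.625  -0.7805  1.0452]
 [ 0.      0.      0.      1.    ]]
top 45.61219691662002 323.697399375353 237.5899512077259
[[ 0.0055 -0.9925  0.1218  0.3329]
 [-0.9999 -0.0068 -0.0108  0.0047]
 [ 0.0116 -0.1217 -0.9925  1.6909]
 [ 0.      0.      0.      1.    ]]
0.1
```

View pics/scene0.png

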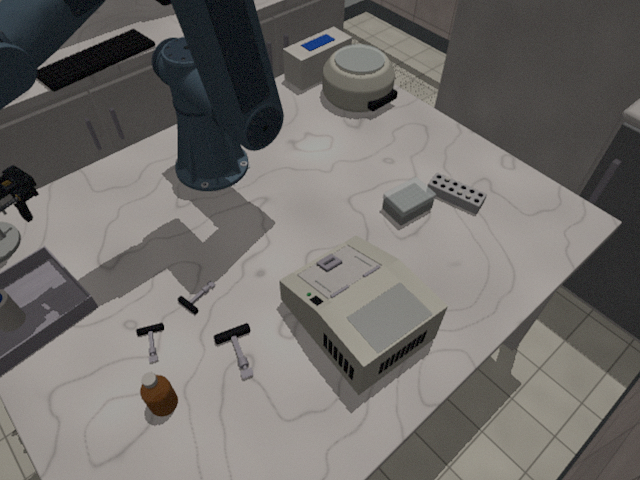

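View pics/top0.png

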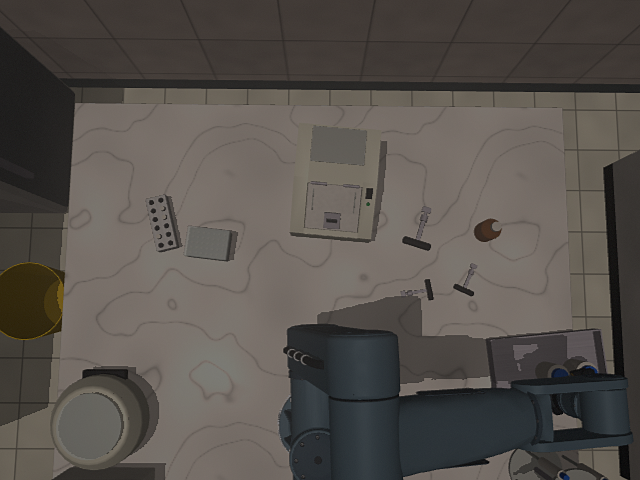

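Key candidates, as crossbar pixels (scene / top):
- A: (232,334) / (417,243)
- B: (151,329) / (464,290)
- C: (188,305) / (429,289)

A looks largest, so I'll check it in a crop and measure all three.

```bash
cat > h.py <<'E'
import cv2, numpy as np
from cell import arm, viewer
def shot(n): return viewer.get_image(n)
def ray(d,u,v):
    f=240/np.tan(np.radians(d["fovy"])/2); M=d["cam_to_world"]
    r=M[:3,:3]@np.array([(u-d["cx"])/f,(v-d["cy"])/f,1.]); return M[:3,3],r/np.linalg.norm(r)
def onz(d,u,v,z):
    o,r=ray(d,u,v); return o+r*(z-o[2])/r[2]
def proj(d,p):
    f=240/np.tan(np.radians(d["fovy"])/2); M=d["cam_to_world"]
    q=M[:3,:3].T@(np.asarray(p)-M[:3,3]); return np.array([d["cx"]+f*q[0]/q[2],d["cy"]+f*q[1]/q[2]])
def tri(rays):
    A=np.zeros((3,3));b=np.zeros(3)
    for o,r in rays:
        P=np.eye(3)-np.outer(r,r);A+=P;b+=P@o
    return np.linalg.solve(A,b)
def crop(d,x0,y0,w,h,k,name,bright=1.0):
    im=cv2.cvtColor(d["frame"],cv2.COLOR_RGB2BGR)[y0:y0+h,x0:x0+w]
    im=cv2.resize(cv2.convertScaleAbs(im,alpha=bright),None,fx=k,fy=k,interpolation=cv2.INTER_CUBIC)
    cv2.imwrite("pics/"+name,im)
E
python3 - <<'E'
from h import *
s=shot("scene");t=shot("top")
crop(s,120,270,150,120,5,"c_s.png",1.5);crop(t,390,190,120,120,5,"c_t.png",1.8)
crop(s,270,225,190,150,4,"a_s.png",1.4);crop(t,280,115,120,140,4,"a_t.png",1.6)
for n,d,boxes in [("s",s,dict(A=(205,315,60,70),B=(130,315,38,55),C=(172,275,48,42))),("t",t,dict(A=(398,200,40,55),B=(450,258,35,42),C=(398,275,40,30)))]:
    g=cv2.cvtColor(d["frame"],cv2.COLOR_RGB2GRAY)
    for k,(x,y,w,h) in boxes.items():
        m=(g[y:y+h,x:x+w]<45).astype(np.uint8)
        N,L,S,C=cv2.connectedComponentsWithStats(m)
        i=1+np.argmax(S[1:,4]); pts=np.argwhere(L==i)[:,::-1]+[x,y]
        r=cv2.minAreaRect(pts.astype(np.float32)); b=cv2.boxPoints(r)
        P=np.array([onz(d,*q,0.018)[:2] for q in b]); l=sorted([np.linalg.norm(P[0]-P[1]),np.linalg.norm(P[1]-P[2])])
        print(n,k,S[i,4],np.round(pts.mean(0),1),"world",np.round(onz(d,*pts.mean(0),0.015),4),"size",np.round(l,4))
E
```

```text
s A 325 [231.6 333.4] world [ 0.5239 -0.2923  0.015 ] size [0.025  0.0825]
s B 172 [149.8 329.1] world [ 0.39   -0.4288  0.015 ] size [0.0181 0.06  ]
s C 135 [187.9 304.9] world [ 0.3916 -0.3274  0.015 ] size [0.0178 0.0639]
t A 184 [416.4 243.2] world [ 0.5239 -0.2881  0.015 ] size [0.0204 0.083 ]
t B 98 [463.6 289.7] world [ 0.3874 -0.4248  0.015 ] size [0.014  0.0598]
t C 94 [428.9 289.4] world [ 0.3878 -0.3227  0.015 ] size [0.0138 0.0593]
```

View pics/c_s.png

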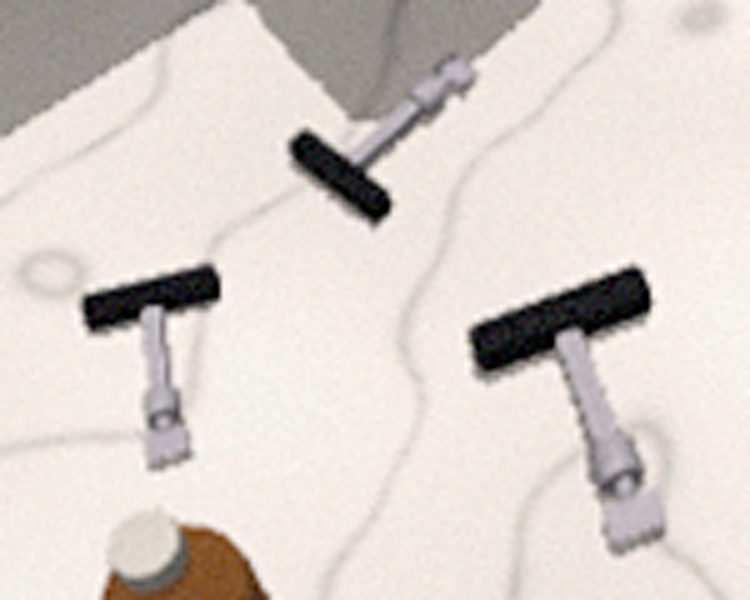

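View pics/c_t.png

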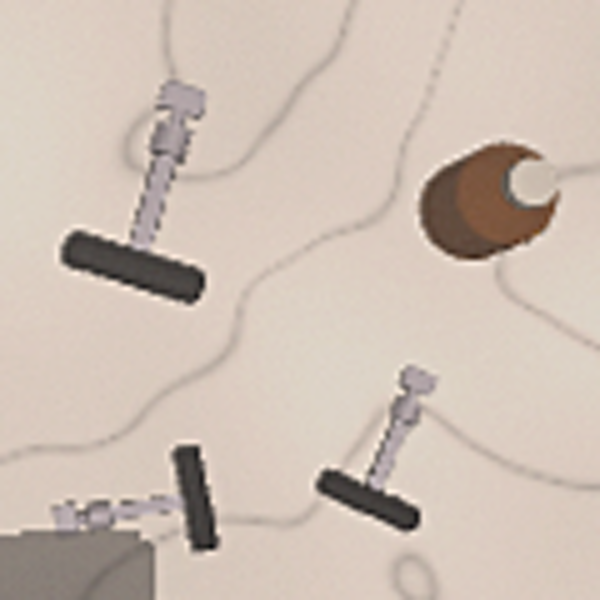

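View pics/a_s.png

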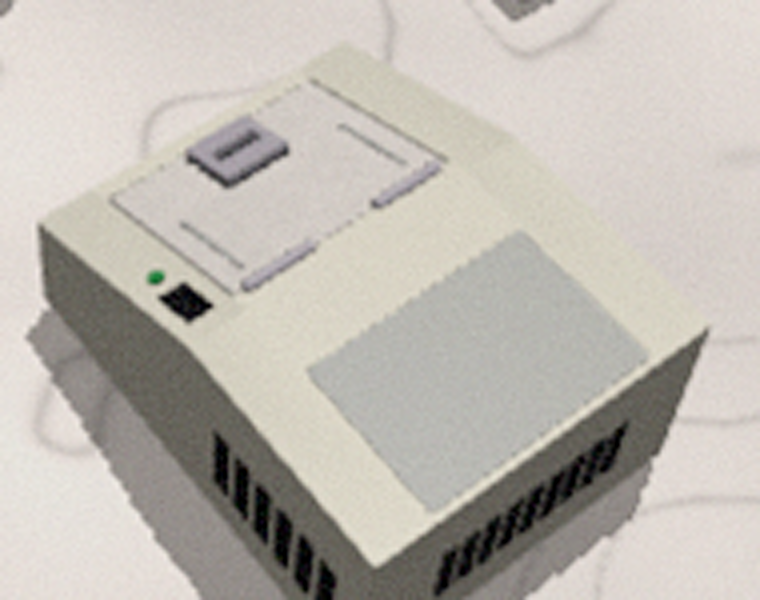

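View pics/a_t.png

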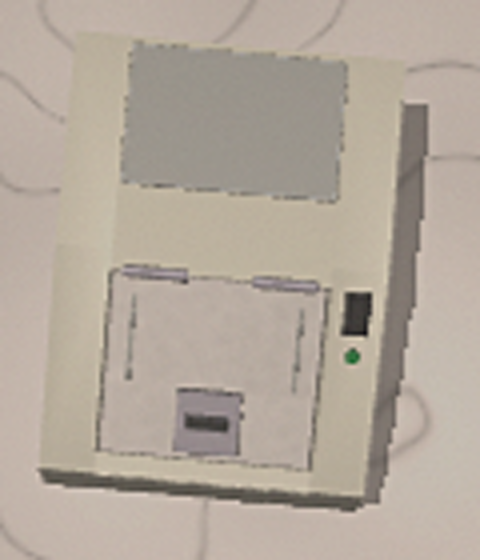

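Crops: A's crossbar measures about 83 mm and B and C about 60 mm, so A is the key, with its bit at top ≈(426,207). The keyhole is at scene ≈(329,261) and top ≈(331,221). Next I'll measure the key axis, lock and analyser yaw.

```bash
python3 - <<'E'
from h import *
s=shot("scene");t=shot("top")
R={}
for n,d,(x,y,w,h) in [("s",s,(318,250,24,20)),("t",t,(322,212,20,18))]:
    g=cv2.cvtColor(d["frame"],cv2.COLOR_RGB2GRAY).astype(float)
    p=g[y:y+h,x:x+w]
    np.set_printoptions(linewidth=250); print(n,x,y); print(p.astype(int))
# upscaled edge picture of panel
crop(s,285,235,110,75,7,"p_s.png",1.4);crop(t,300,175,70,65,9,"p_t.png",1.6)
crop(s,210,318,60,65,9,"k_s.png",1.4);crop(t,400,200,40,55,10,"k_t.png",1.8)
E
```

```text
s 318 250
[[150 152 153 155 154 150 155 155 155 156 154 155 155 149 150 149 147 152 140 132 136 137 143 148]
 [156 155 155 155 154 156 157 158 155 156 150 151 149 151 147 146 151 150 141 136 142 148 144 144]
 [158 158 154 157 157 156 158 155 153 153 151 149 151 149 147 150 138 140 148 147 147 146 145 145]
 [158 158 157 158 160 156 154 149 151 150 149 148 146 137 133 142 141 141 143 145 142 145 146 146]
 [157 156 157 157 154 154 148 148 149 153 145 133 124 118 121 136 145 145 142 145 144 143 146 147]
 [158 158 158 155 152 151 151 151 143 139 128 119 116 117 118 126 133 142 145 144 147 144 145 145]
 [156 155 153 151 149 151 144 138 133 116 119 118 118 119 116 118 122 131 139 143 143 148 145 144]
 [154 149 148 147 154 144 130 120 119 115 116 115 118 114  95  98 112 120 123 130 145 145 147 142]
 [152 151 150 143 136 127 121 115 112 117 119 112 108  94  71  64  84 109 115 120 127 137 143 144]
 [150 143 135 124 117 117 115 117 119 116 110  92  87  65  59  64  70 106 115 118 113 125 134 139]
 [146 129 117 115 113 117 114 116 113 101  92  73  61  49  50  94 108 116 120 118 119 116 110 117]
 
[... 1695 characters left out ...]
39  38  38  35  73  89  77 109 110]
 [109 101  89  89  81  73  68  62  60  61  51  45  44  42  42  86  89  77 108 110]
 [109 101  89  87  88  90  89  90  90  90  89  91  90  82  78  88  89  73 106 111]
 [110  96  87  88  89  90  88  89  89  89  89  90  90  89  89  87  88  73 108 111]
 [111  87  88  89  89  89  88  88  87  89  88  89  87  89  88  87  89  73 108 111]
 [111  86  86  87  87  86  88  87  88  88  88  88  88  89  88  88  89  69 107 111]
 [113  82  82  84  86  87  88  89  88  88  87  87  87  86  86  87  88  69 107 111]
 [112 112 114 113 107  78  71  72  76  76  79  80  79  85  84  85  81  64 106 112]
 [ 97  83  79  96 100  97  96  94  95 108 111 110 111 111 113 105 103 109 111 109]]
```

View pics/p_s.png

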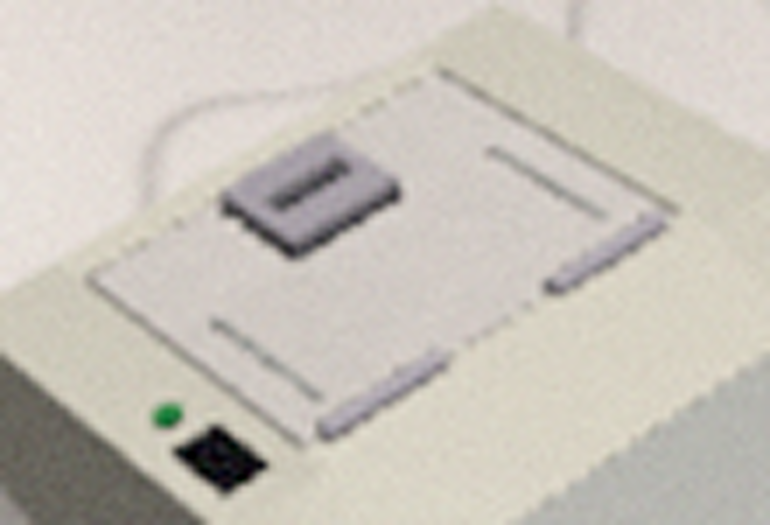

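View pics/p_t.png

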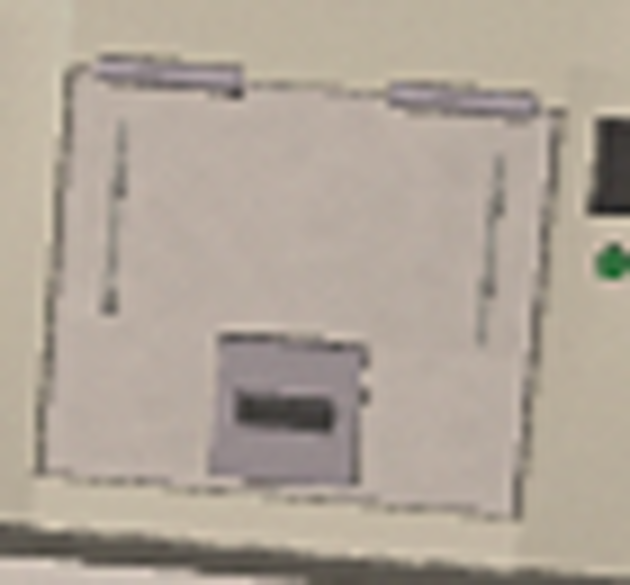

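View pics/k_s.png

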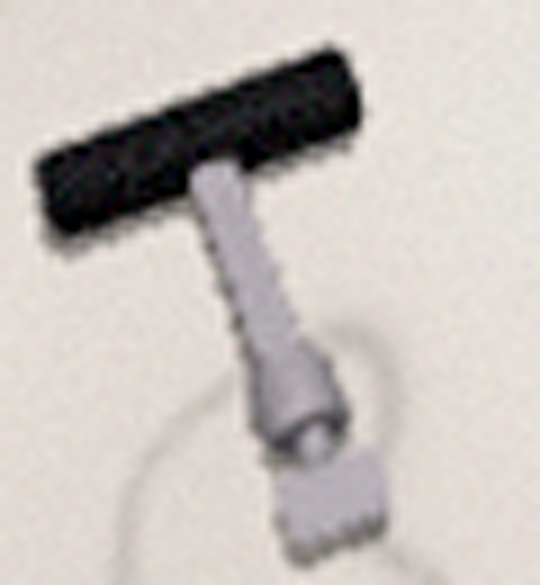

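View pics/k_t.png

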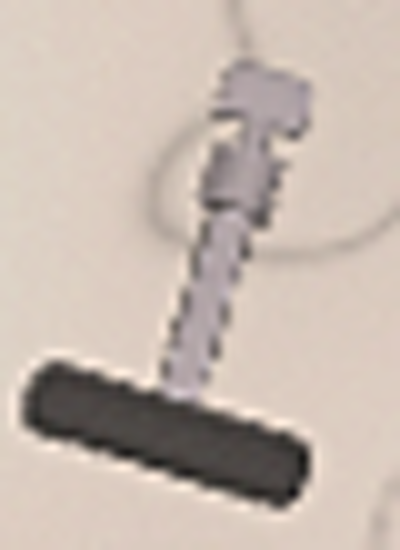

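```bash
cat > est.py <<'E'
from h import *
def cp(x0,y0,k,p): return ((p[0]+.5)/k-.5+x0,(p[1]+.5)/k-.5+y0)
if __name__=="__main__":
    s=shot("scene");t=shot("top")
    ps=lambda *p:cp(285,235,7,p); pt=lambda *p:cp(300,175,9,p)
    def T(a,b,n):
        r1,r2=ray(s,*a),ray(t,*b); X=tri([r1,r2]); print(n,np.round(X,4),"res px",np.round(proj(s,X)-a,2),np.round(proj(t,X)-b,2)); return X
    L=T(ps(311,183),pt(285,411),"lock")
    C={}
    C['ll']=T(ps(440,71),pt(40,475),"low left"); C['lr']=T(ps(92,275),pt(517,515),"low right")
    C['hl']=T(ps(675,212),pt(73,68),"hinge left"); C['hr']=T(ps(303,443),pt(562,112),"hinge right")
    for a,b in (('ll','lr'),('hl','hr')):
        v=C[a]-C[b]; print("yaw",np.degrees(np.arctan2(-v[0],v[1])),np.linalg.norm(v))
    lm=(C['ll']+C['lr'])/2; hm=(C['hl']+C['hr'])/2; v=hm-lm; print("slope",v,np.linalg.norm(v),np.degrees(np.arctan2(v[2],np.hypot(v[0],v[1]))),np.degrees(np.arctan2(v[1],v[0])))
    # top view edges on slope heights
    for a,b,z1,z2 in ((pt(40,475),pt(517,515),.1,.1),(pt(73,68),pt(562,112),.15,.15)):
        v=onz(t,*a,z1)-onz(t,*b,z2); print("top yaw",np.degrees(np.arctan2(-v[0],v[1])),np.linalg.norm(v))
    kt=lambda *p:cp(400,200,10,p); ks=lambda *p:cp(210,318,9,p)
    for nm,d,e1,e2,tip in (("top",t,kt(42,400),kt(290,470),kt(270,77)),("scene",s,ks(45,185),ks(350,90),ks(333,535))):
        A,B=onz(d,*e1,.018),onz(d,*e2,.018); v=A-B if A[1]>B[1] else B-A
        tp=onz(d,*tip,.013); c=(A+B)/2
        print(nm,"bar c",c[:2],"len",np.linalg.norm(v),"yaw bar",np.degrees(np.arctan2(-v[0],v[1])),"tip",tp[:2],"len",np.linalg.norm((tp-c)[:2]),"yaw",np.degrees(np.arctan2(*(tp-c)[[1,0]])))
E
python3 est.py
```

```text
lock [ 0.5735 -0.0342  0.1207] res px [ 0.66 -0.06] [0.43 0.35]
low left [0.556  0.0421 0.1009] res px [ 0.47 -0.04] [0.31 0.26]
low right [ 0.5444 -0.1064  0.1036] res px [ 0.26 -0.02] [0.17 0.12]
hinge left [0.6743 0.0315 0.1499] res px [ 0.84 -0.07] [0.5  0.46]
hinge right [ 0.6616 -0.1178  0.1521] res px [ 0.73 -0.06] [0.44 0.35]
yaw -4.443872075699776 0.14899895706873995
yaw -4.851748073728326 0.1498316574399754
slope [ 0.1177197  -0.01093558  0.04877356] 0.12789204102540028 22.41826633752684 -5.307263552169735
top yaw -4.433972816166577 0.14965156900606053
top yaw -4.782573741818305 0.15013992539804544
top bar c [ 0.52383041 -0.28679008] len 0.07590693829388963 yaw bar -15.529639531210055 tip [ 0.63225713 -0.32035109] len 0.11350195184661743 yaw -17.198714641364656
scene bar c [ 0.5242695  -0.29185954] len 0.08007000899454235 yaw bar -21.155122935859474 tip [ 0.63218129 -0.32853072] len 0.11397250144844971 yaw -18.769072785934352
```

```bash
cat >> h.py <<'E'
from scipy.spatial.transform import Rotation as Rn
def rpy(R): return Rn.from_matrix(R).as_euler("xyz")
Rz=lambda a:Rn.from_euler("z",a,degrees=True).as_matrix()
Ry=lambda a:Rn.from_euler("y",a,degrees=True).as_matrix()
def cols(x,y,z): return np.stack([x,y,z],1)
def tool_in_key(a,sg=1):   # tool axes in key frame, degrees
    a=np.radians(a); z=np.array([np.cos(a),0,-np.sin(a)]); y=np.array([0,sg,0.]); return cols(np.cross(y,z),y,z)
YAW=-4.8; LOCK=np.array([.5735,-.0342,.1207])
RL0=Rz(YAW)@Ry(-22)     # x up slope, z out
HINGE=LOCK+RL0@np.array([.100,0,-.008])
def RL(th): return Rz(YAW)@Ry(-22+np.degrees(th))
def Rkey_lock(th=0):    # key x=-lock z, key y=lock y, z=lock x
    L=RL(th); return cols(-L[:,2],L[:,1],L[:,0])
KYAW=-17.5; KEY=np.array([.524,-.2895,.011])
E
python3 - <<'E'
from h import *
print(HINGE, RL0[:,2])
Rk=Rz(KYAW)
for a in (55,65,75,85):
  for sg in (1,-1):
    Rt=tool_in_key(a,sg)
    gp=KEY+Rk@np.array([.045,0,0]); R=Rk@Rt
    tcp=gp+R[:,2]*.006
    q=arm.ik(tcp,rpy(R)); q1=arm.ik(tcp-R[:,2]*.12,rpy(R))
    K=Rkey_lock(); o=[]
    for off in (0,.03,.08):
        tip=LOCK+RL0[:,2]*(off-.025); kc=tip-K[:,0]*.115
        t2=kc+K@(np.array([.045,0,0])+Rt[:,2]*.006)
        o.append(arm.ik(t2,rpy(K@Rt)))
    f=lambda q:None if q is None else np.round(q,2)
    print(a,sg,f(q),f(q1),[f(x) for x in o])
# crossbar grasp, tool along -lock z ; jaws along lock x then after turning along lock y
for sg in (1,-1):
  for ph in (0,-45,-90):
    L=RL0; z=-L[:,2]; y=sg*(Rn.from_rotvec(L[:,2]*np.radians(ph)).as_matrix()@L[:,0]); R=cols(np.cross(y,z),y,z)
    p=LOCK+L[:,2]*.090
    print("turn",sg,ph,f(arm.ik(p+z*.005,rpy(R))),f(arm.ik(p-z*.08,rpy(R))))
E
```

```text
[ 0.66887955 -0.04220924  0.15074319] [-0.3732928   0.03134627  0.92718385]
55 1 [-0.81  0.45  1.99  1.08  0.32 -3.06] [-0.9   0.1   2.16  0.76  0.48 -2.77] [array([-0.23,  0.63,  1.28, -0.08,  1.81, -1.71]), array([-0.23,  0.57,  1.3 , -0.08,  1.84, -1.72]), array([-0.23,  0.49,  1.33, -0.09,  1.9 , -1.72])]
55 -1 [-0.81  0.45  1.99  1.08  0.32  0.08] [-0.9   0.1   2.16  0.76  0.48  0.37] [array([-0.23,  0.63,  1.28, -0.08,  1.81,  1.43]), array([-0.23,  0.57,  1.3 , -0.08,  1.84,  1.43]), array([-0.23,  0.49,  1.33, -0.09,  1.9 ,  1.42])]
65 1 [-0.77  0.45  1.88  0.45  0.45 -2.41] [-0.82  0.15  1.99  0.35  0.64 -2.33] [array([-0.22,  0.75,  1.15, -0.1 ,  1.98, -1.71]), array([-0.22,  0.69,  1.18, -0.1 ,  2.01, -1.72]), array([-0.23,  0.61,  1.22, -0.11,  2.06, -1.73])]
65 -1 [-0.77  0.45  1.88  0.45  0.45  0.73] [-0.82  0.15  1.99  0.35  0.64  0.81] [array([-0.22,  0.75,  1.15, -0.1 ,  1.98,  1.43]), array([-0.22,  0.69,  1.18, -0.1 ,  2.01,  1.43]), array([-0.23,  0.61,  1.22, -0.11,  2.06,  1.42])]
75 1 [-0.73  0.5   1.76  0.18  0.65 -2.12] [-0.75  0.25  1.81  0.15  0.85 -2.1 ] [
[... 680 characters left out ...]
  1.62  0.04  1.07  1.16] [array([-0.21,  0.99,  0.93, -0.15,  2.32,  1.41]), array([-0.21,  0.93,  0.97, -0.16,  2.33,  1.4 ]), array([-0.21,  0.83,  1.04, -0.17,  2.36,  1.39])]
turn 1 0 [-0.33 -0.1   2.03  0.12  0.84 -0.31] [-0.35 -0.27  2.01  0.12  1.04 -0.31]
turn 1 -45 [-0.33 -0.1   2.03  0.12  0.84  0.47] [-0.35 -0.27  2.01  0.12  1.04  0.48]
turn 1 -90 [-0.33 -0.1   2.03  0.12  0.84  1.26] [-0.35 -0.27  2.01  0.12  1.04  1.26]
turn -1 0 [-0.33 -0.1   2.03  0.12  0.84  2.83] [-0.35 -0.27  2.01  0.12  1.04  2.83]
turn -1 -45 [-0.33 -0.1   2.03  0.12  0.84 -2.67] [-0.35 -0.27  2.01  0.12  1.04 -2.66]
turn -1 -90 [-0.33 -0.1   2.03  0.12  0.84 -1.88] [-0.35 -0.27  2.01  0.12  1.04 -1.88]
```

```bash
cat > pick.py <<'E'
from h import *
Rk=Rz(KYAW); A=75; Rt=tool_in_key(A,-1); R=Rk@Rt
gp=KEY+Rk@np.array([.045,0,0]); tcp=gp+R[:,2]*.0072
if __name__=="__main__":
    arm.move_pose(tcp-R[:,2]*.10,rpy(R))
    arm.movel(tcp,.12); print(arm.current_position(),tcp,arm.current_force())
    arm.close(); print("open",arm.current_opening(),arm.current_force(),arm.current_t())
    arm.movel(tcp+[0,0,.12],.15); print(arm.current_opening(),arm.current_t())
    s=shot("scene");t=shot("top")
    crop(s,130,200,200,150,4,"g_s.png",1.3);crop(t,350,150,150,110,5,"g_t.png",1.6)
E
python3 pick.py
```

```text
[ 0.56882488 -0.30392622  0.00416984] [ 0.56869451 -0.30359213  0.00404533] [0.01820429 0.40553983 0.09571717]
open 0.011592804272352592 [-1.23772379 -0.58957753  0.59503074] 4.325
0.011656477007167699 5.275
```

View pics/g_s.png

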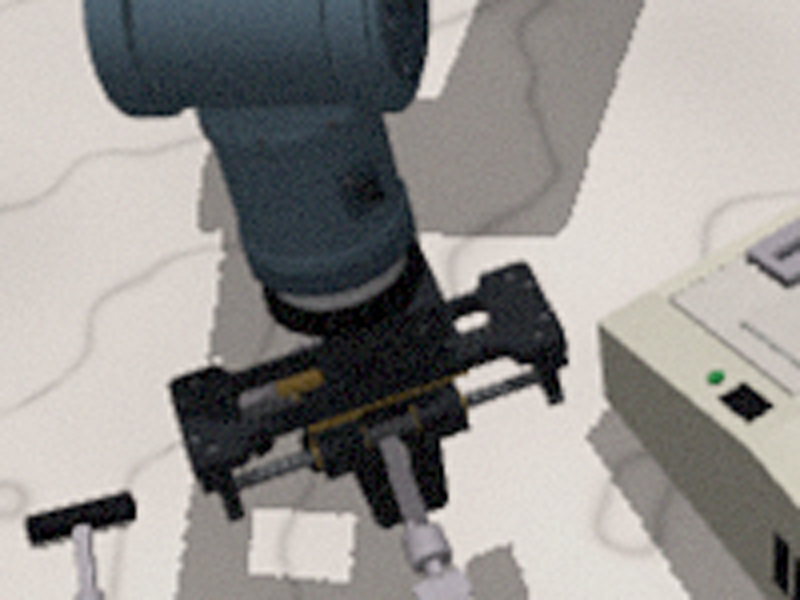

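View pics/g_t.png

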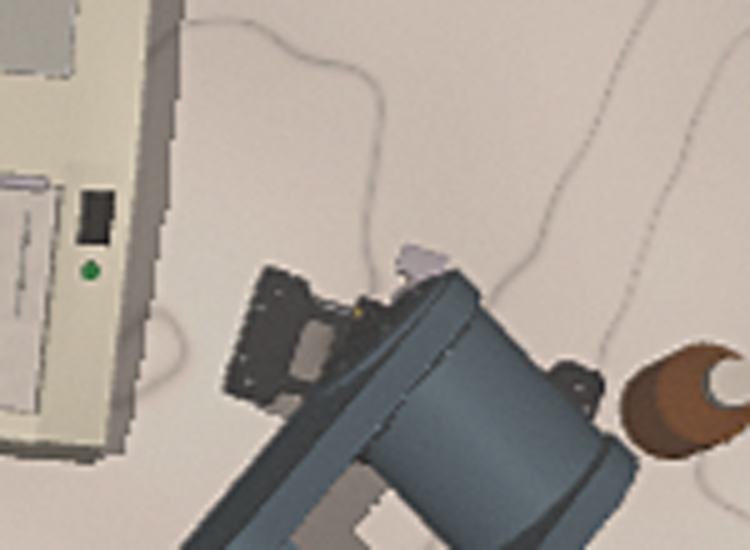

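The key is held: opening 11.7 mm, with the collar at about (430,545) in the scene crop. I'll carry it to above the lock and compare the tip with the keyhole.

```bash
cat > ins.py <<'E'
from h import *
from pick import Rt
GK=np.array([.045,0,0])+Rt[:,2]*.0072   # TCP in key frame
K=Rkey_lock()
def tcp_for(off,dl=(0,0)):  # tip at distance off out of the plate face, dl shift in lock x,y
    tip=LOCK+RL0@np.array([dl[0],dl[1],off]); return tip-K[:,0]*.115+K@GK
R=K@Rt
E
python3 - <<'E'
from ins import *
p=arm.current_position(); arm.movel(p+[0,0,.10],.25)
arm.move_pose(tcp_for(.10),rpy(R)); print(arm.current_t(),arm.current_position(),tcp_for(.10))
arm.movel(tcp_for(.02),.15); print(arm.current_t())
s=shot("scene");t=shot("top")
crop(s,260,190,150,110,5,"i_s.png",1.3);crop(t,280,165,110,80,7,"i_t.png",1.6)
for n,d in (("s",s),("t",t)):
    print(n,"tip px",proj(d,LOCK+RL0[:,2]*.02),"lock px",proj(d,LOCK))
E
```

```text
7.0167 [ 0.50399418 -0.02889621  0.272452  ] [ 0.50431022 -0.02838997  0.27398819]
7.7
s tip px [327.92131008 253.76582046] lock px [329.68377264 260.66793573]
t tip px [331.57146126 222.22023355] lock px [331.6385851  220.55690516]
```

View pics/i_s.png

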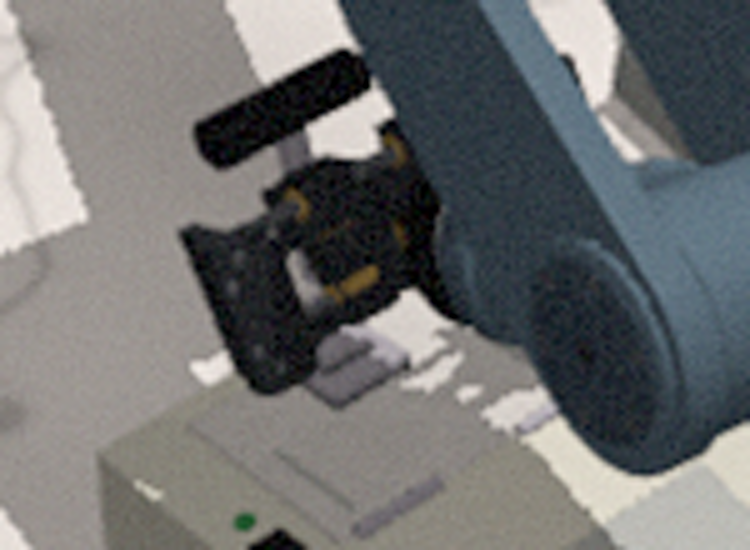

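View pics/i_t.png

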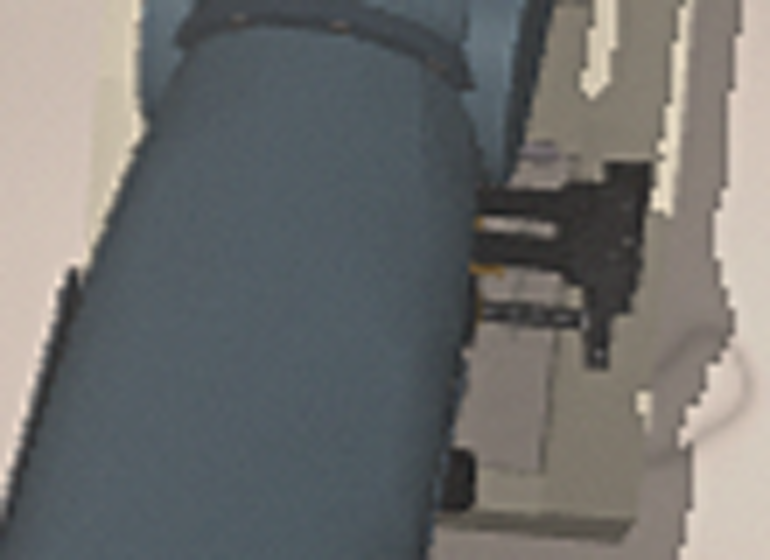

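```bash
python3 - <<'E'
from ins import *
s=shot("scene");t=shot("top")
crop(s,310,235,50,40,15,"j_s.png",1.8)
f=lambda d,kp: np.round(proj(d,arm.current_position()-K@GK+K@np.array(kp)),1)
print("pred bar ends s",f(s,(0,.0425,0)),f(s,(0,-.0425,0)),"c",f(s,(0,0,0)))
print("pred bar ends t",f(t,(0,.0425,0)),f(t,(0,-.0425,0)))
for n,d,(x,y,w,h) in (("s",s,(295,195,42,32)),):
    g=cv2.cvtColor(d["frame"],cv2.COLOR_RGB2GRAY); m=(g[y:y+h,x:x+w]<45).astype(np.uint8)
    N,L,S,C=cv2.connectedComponentsWithStats(m)
    for i in range(1,N):
        if S[i,4]>40:
            pts=(np.argwhere(L==i)[:,::-1]+[x,y]).astype(np.float32); print(n,S[i],np.round(cv2.boxPoints(cv2.minAreaRect(pts)),1).tolist(),C[i]+[x,y])
E
```

```text
pred bar ends s [332.7 202.7] [301.2 219.8] c [317.2 211.1]
pred bar ends t [314.6 231. ] [347.8 234. ]
s [  4   0  38  28 406] [[297.29998779296875, 215.60000610351562], [334.20001220703125, 193.0], [340.1000061035156, 202.6999969482422], [303.20001220703125, 225.3000030517578]] [317.70935961 209.91133005]
s [21 25 21  7 96] [[316.0, 220.0], [336.0, 220.0], [336.0, 226.0], [316.0, 226.0]] [327.17708333 223.95833333]
```

View pics/j_s.png

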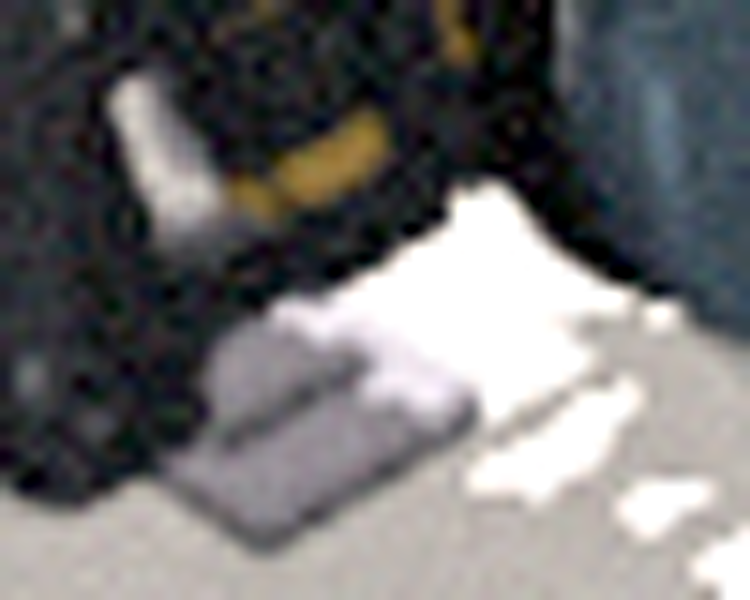

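The scene crop shows the bit just above the slot at about (290,400), and the crossbar's left end is within 1 px of the prediction. I'll insert in small steps and watch the force.

```bash
python3 - <<'E'
from ins import *
dl=(0,-.0008)
f0=arm.current_force()
for off in (.008,.002,-.002,-.006,-.010,-.014,-.018,-.021):
    arm.movel(tcp_for(off,dl),.06)
    e=RL0.T@(arm.current_position()-tcp_for(off,dl)); F=RL0.T@(arm.current_force()-f0)
    print(off,"F lock",np.round(F,1),"err mm",np.round(e*1e3,1),"M",np.round(RL0.T@arm.current_wrist_torque(),2),arm.current_t())
    if np.linalg.norm(F)>15: break
E
```

```text
0.008 F lock [-1.4 -0.7  0.6] err mm [-0.5  0.  -0.6] M [ 0.03 -0.55 -0.03] 8.25
0.002 F lock [-0.6 -0.8  0.8] err mm [-0.3  0.  -0.4] M [ 0.03 -0.46 -0.06] 8.5
-0.002 F lock [-0.5 -0.9  1.4] err mm [-0.1  0.  -0.2] M [ 0.06 -0.55 -0.  ] 8.75
-0.006 F lock [ 0.2 -0.  -0.2] err mm [-0.2 -0.  -0.2] M [ 0.02 -0.56  0.  ] 9.0
-0.01 F lock [-1.  -0.8 -0.6] err mm [-0.3  0.  -0.2] M [ 0.03 -0.47 -0.07] 9.25
-0.014 F lock [-1.9 -1.2  0.6] err mm [-0.4  0.  -0.5] M [ 0.04 -0.45 -0.01] 9.5
-0.018 F lock [-4.2 -0.8 -0.6] err mm [-0.3  0.  -0.5] M [ 0.04 -0.35 -0.04] 9.75
-0.021 F lock [-5.5  0.5  1.2] err mm [-0.2  0.  -0.3] M [-0.01 -0.06 -0.04] 10.0
```

```bash
python3 - <<'E'
from ins import *
for off,dx in ((-.021,-.001),(-.023,-.0012),(-.025,-.0015),(-.027,-.0015),(-.029,-.0015),(-.031,-.0015)):
    dl=(dx,-.0008)
    arm.movel(tcp_for(off,dl),.06)
    F=RL0.T@arm.current_force()
    print(off,"F lock",np.round(F,1),"M",np.round(RL0.T@arm.current_wrist_torque(),2),arm.current_opening(),arm.current_t())
    if F[2]>12: break
arm.pause(.4)
s=shot("scene");t=shot("top")
crop(s,290,190,80,90,7,"n_s.png",1.5)
E
```

```text
-0.021 F lock [-2.   0.2 -2.1] M [ 0.04 -0.55 -0.07] 0.011579964680081614 10.25
-0.023 F lock [-1.8  0.  -1.1] M [-0.03 -0.49  0.05] 0.011716754983121316 10.5
-0.025 F lock [-0.5  0.2  2.2] M [ 0.09 -0.03  0.01] 0.011500594266012383 10.75
-0.027 F lock [ 0.1 -0.6  9.1] M [ 0.07  0.95 -0.02] 0.011315448828934115 11.0
-0.029 F lock [-3.4 -0.3  8.3] M [ 0.    1.15 -0.  ] 0.011420566479105864 11.25
-0.031 F lock [-3.4 -0.2 17.3] M [ 0.01  2.37 -0.03] 0.01129619397190118 11.5
```

View pics/n_s.png

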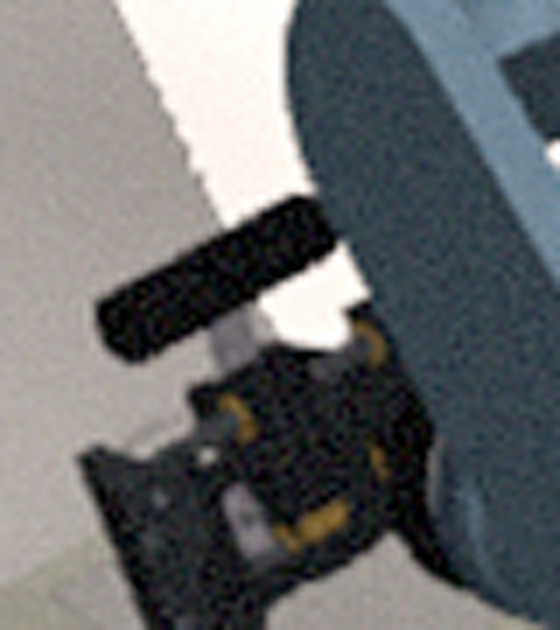

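The key bottomed at about −26 mm, where the force rises to 17 N. I'll release, back out along the tool axis and look.

```bash
python3 - <<'E'
from ins import *
arm.movel(tcp_for(-.0265,(-.0015,-.0008)),.06)
print(arm.current_force()); arm.let_go()
p=arm.current_position(); arm.movel(p-R[:,2]*.12,.2)
p=arm.current_position(); arm.movel(p+[0,0,.12],.25)
L=RL0; z=-L[:,2]; y=L[:,0]; Rg=cols(np.cross(y,z),y,z)
arm.move_pose(LOCK+L[:,2]*.26+np.array([-.12,0,0]),rpy(Rg)); print(arm.current_t(),arm.current_qpos())
s=shot("scene");t=shot("top")
crop(s,280,180,100,100,6,"r_s.png",1.5);crop(t,290,170,90,80,8,"r_t.png",1.7)
E
```

```text
[-2.68243142  0.93013426  3.22725072]
16.7 [-0.57902094 -0.78714456  2.13896232  0.18023497  1.45034381 -0.48570592]
```

View pics/r_s.png

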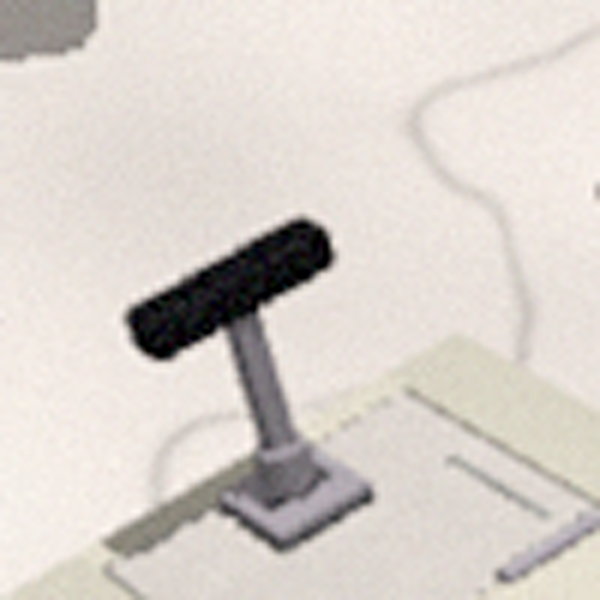

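View pics/r_t.png

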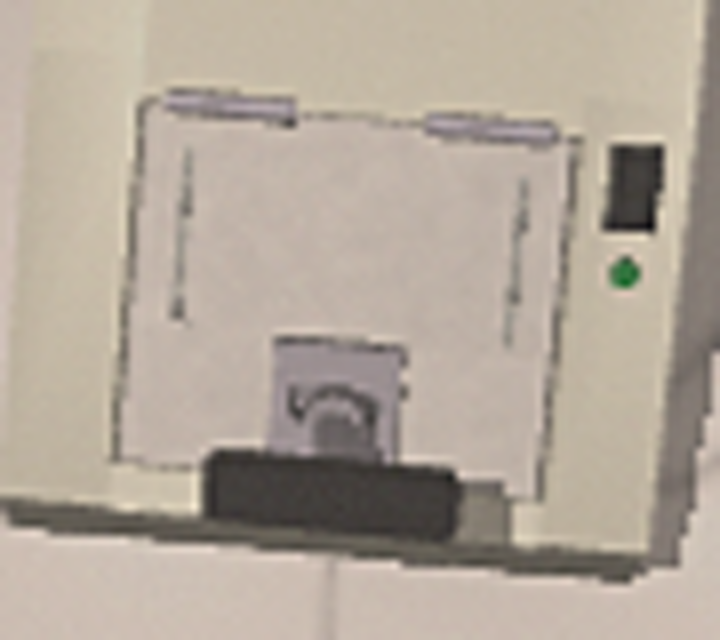

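The key stands in the lock with its collar at the plate, leaning slightly toward the robot. I'll triangulate the crossbar (scene crop (230,288), top crop (331,496)) and regrasp along its axis.

```bash
python3 - <<'E'
from h import *; from est import cp
s=shot("scene");t=shot("top")
def bar(d,x,y,w,h):
    g=cv2.cvtColor(d["frame"],cv2.COLOR_RGB2GRAY)[y:y+h,x:x+w]; m=(g<50).astype(np.uint8)
    N,L,S,C=cv2.connectedComponentsWithStats(m); i=1+np.argmax(S[1:,4])
    r=cv2.minAreaRect((np.argwhere(L==i)[:,::-1]+[x,y]).astype(np.float32)); return np.array(r[0]),r,S[i]
a,ra,_=bar(s,298,212,42,32); b,rb,_=bar(t,312,224,38,16)
X=tri([ray(s,*a),ray(t,*b)]); print(ra,rb,X,proj(s,X)-a,proj(t,X)-b)
nom=LOCK+RL0[:,2]*.090
print("nominal",nom,"diff in lock frame mm",np.round(RL0.T@(X-nom)*1e3,1))
E
```

```text
((318.2956237792969, 228.0374298095703), (10.514592170715332, 35.44293212890625), 61.189208984375) ((331.3155822753906, 231.52871704101562), (31.325366973876953, 9.506253242492676), 5.19442892074585) [ 0.53161179 -0.0322576   0.19929558] [ 0.42035345 -0.03558525] [0.28279982 0.22097208]
nominal [ 0.53990365 -0.03137884  0.20414655] diff in lock frame mm [-9.4 -1.6 -1.4]
```

```bash
cat > turn.py <<'E'
from h import *
D=np.array([-.0025,-.0010,0])   # lock-frame offset of the axis
def Rg(th,ph):  # tool along -lock z; ph deg turn about lock z
    L=RL(th); z=-L[:,2]; y=Rn.from_rotvec(L[:,2]*np.radians(ph)).as_matrix()@L[:,0]; return cols(np.cross(y,z),y,z)
def lockp(th): return HINGE+RL(th)@np.array([-.100,0,.008])
def tp(th,h): return lockp(th)+RL(th)@(D+[0,0,h])
E
python3 - <<'E'
from turn import *
arm.move_pose(tp(0,.17)+RL0[:,0]*-.003,rpy(Rg(0,0))); print(arm.current_t())
arm.movel(tp(0,.076)+RL0[:,0]*-.003,.15); print(arm.current_force())
arm.close(); print("open",arm.current_opening(),"F",RL0.T@arm.current_force(),arm.current_t())
arm.movel(tp(0,.076),.05); print("F",RL0.T@arm.current_force())
for ph in (-15,-30,-45,-60,-75,-90,-96):
    arm.movel(tp(0,.076),.1,rpy(Rg(0,ph)))
    print(ph,"F",np.round(RL0.T@arm.current_force(),1),"M",np.round(RL0.T@arm.current_wrist_torque(),2),arm.current_opening(),arm.current_t())
s=shot("scene");t=shot("top")
crop(s,270,180,110,100,7,"u_s.png",1.5);crop(t,290,170,90,80,8,"u_t.png",1.7)
E
```

```text
17.625
[ 0.24008747  0.39824065 -0.64124823]
open 0.021660244528506234 F [ 0.73917166  0.22889338 -1.70854712] 19.4083
F [-2.91230277 -0.46212994  2.03972834]
-15 F [-3.4  1.7  0.4] M [ 0.23  0.94 -0.  ] 0.02145189914998502 20.0667
-30 F [-3.   1.9  0. ] M [0.61 0.97 0.01] 0.02168371540113987 20.475
-45 F [-3.5  3.6  0.1] M [0.9  0.92 0.02] 0.021674909299366572 20.8833
-60 F [-2.1  4.8 -2.1] M [1.05 0.78 0.  ] 0.021433550079238646 21.2917
-75 F [-2.5  4.4 -2. ] M [1.14 0.56 0.02] 0.021677098140979394 21.7
-90 F [-0.5  4.6 -2.2] M [ 1.14  0.33 -0.03] 0.02184136632780814 22.1083
-96 F [ 0.4  4.4 -1.7] M [1.14 0.28 0.08] 0.021491774426281796 22.3667
```

View pics/u_s.png

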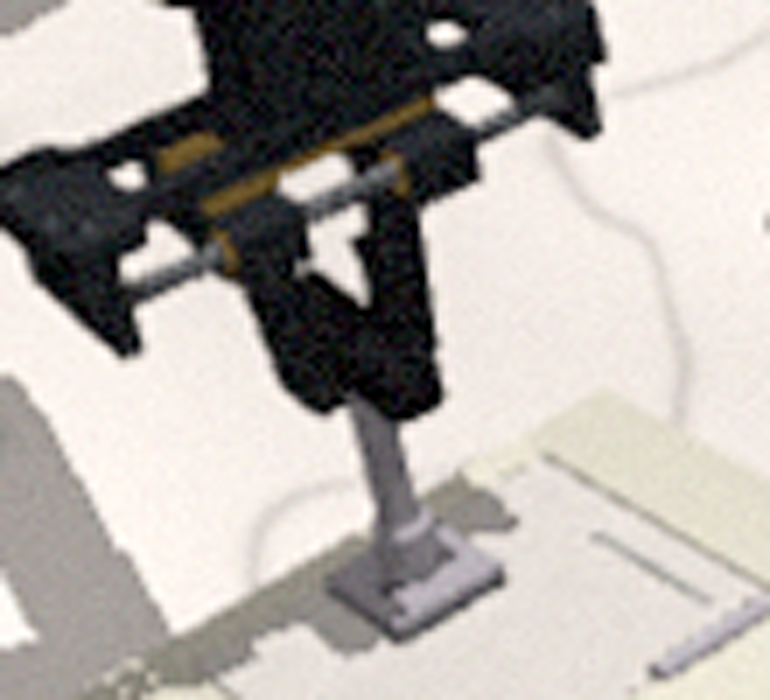

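```bash
python3 - <<'E'
from turn import *
for ph in (-99,-102,-105):
    arm.movel(tp(0,.076),.1,rpy(Rg(0,ph))); M=RL0.T@arm.current_wrist_torque()
    print(ph,"F",np.round(RL0.T@arm.current_force(),1),"M",np.round(M,2),arm.current_opening(),arm.current_t())
    if abs(M[2])>.4: break
arm.movel(tp(0,.076),.1,rpy(Rg(0,-94))); print("M",np.round(RL0.T@arm.current_wrist_torque(),2))
for th in (1.0,1.2,1.4):
    for a in (0,20,40): print(th,a,arm.ik(tp(th,.076),rpy(Ry(-a)@Rg(th,-90))))
E
```

```text
-99 F [ 0.2  3.3 -2.3] M [0.82 0.08 0.52] 0.02130493633626403 22.7167
M [0.83 0.35 0.03]
1.0 0 [-0.21298147  0.73987425  0.86755999 -0.08875182  2.14444507  1.4168903 ]
1.0 20 [-0.24211193  0.47692808  1.16914196 -0.01615541  1.76461922  1.40260341]
1.0 40 [-0.28502667  0.22965159  1.47129398  0.07132655  1.37432422  1.34056414]
1.2 0 [-0.20228646  0.97403422  0.55375288 -0.13105732  2.42205296  1.39058547]
1.2 20 [-0.22420067  0.69090327  0.88922026 -0.04474069  2.02837763  1.40829329]
1.2 40 [-0.25751433  0.42608942  1.21349698  0.02954168  1.62975884  1.37415126]
1.4 0 None
1.4 20 [-0.21015088  0.93696366  0.55822409 -0.07987174  2.31121847  1.39591394]
1.4 40 [-0.23566075  0.64227286  0.9312348  -0.00346206  1.89203759  1.39014126]
```

The turn hit its stop at −98° (0.5 N m). Next I'll lift the panel along its arc, checking forces.

```bash
python3 - <<'E'
from turn import *
arm.movel(tp(0,.079),.05,rpy(Rg(0,-94)))
for th in np.arange(.06,1.21,.095):
    arm.movel(tp(th,.079),.1,rpy(Rg(th,-94)))
    F=RL(th).T@arm.current_force()
    print(round(th,2),"F",np.round(F,1),"M",np.round(RL(th).T@arm.current_wrist_torque(),2),round(arm.current_opening(),4),round(arm.current_t(),1))
    if np.linalg.norm(F)>40: break
s=shot("scene");t=shot("top")
crop(s,240,130,180,170,4.4,"v_s.png",1.5) if 0 else crop(s,240,130,190,150,4,"v_s.png",1.5);crop(t,270,140,130,100,6,"v_t.png",1.7)
E
```

```text
0.06 F [-0.6 -0.9  1.1] M [0.02 0.18 0.03] 0.0214 23.5
0.16 F [ 1.1 -0.4  2.4] M [-0.08 -0.1  -0.05] 0.0214 23.7
0.25 F [-0.4 -0.4  1.6] M [-0.04 -0.02  0.  ] 0.0217 24.0
0.34 F [-0.1  0.4 -0.5] M [0.   0.06 0.02] 0.0217 24.3
0.44 F [-0.7 -0.1 -1.2] M [0.06 0.18 0.03] 0.0217 24.6
0.53 F [-1.8  0.4 -4.1] M [0.07 0.35 0.01] 0.0216 24.8
0.63 F [-1.6  1.  -7.1] M [0.13 0.27 0.06] 0.0216 25.1
0.73 F [-0.6  0.6 -8. ] M [ 0.13  0.08 -0.02] 0.0216 25.4
0.82 F [ 0.   0.6 -7.6] M [0.18 0.01 0.01] 0.0216 25.7
0.92 F [  0.2   0.2 -10.8] M [ 0.19 -0.12 -0.01] 0.0214 25.9
1.01 F [-0.9  1.4 -7.6] M [ 0.25 -0.04  0.09] 0.022 26.2
1.1 F [ 0.3  0.7 -7.4] M [ 0.33 -0.32  0.01] 0.0219 26.5
1.2 F [ 0.7  0.6 -7.6] M [ 0.3  -0.45  0.05] 0.0218 26.8
```

View pics/v_s.png

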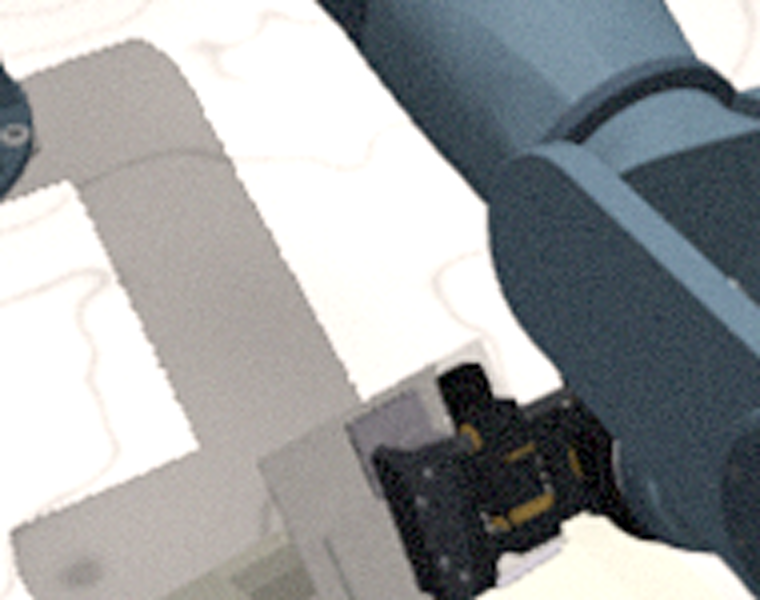

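View pics/v_t.png

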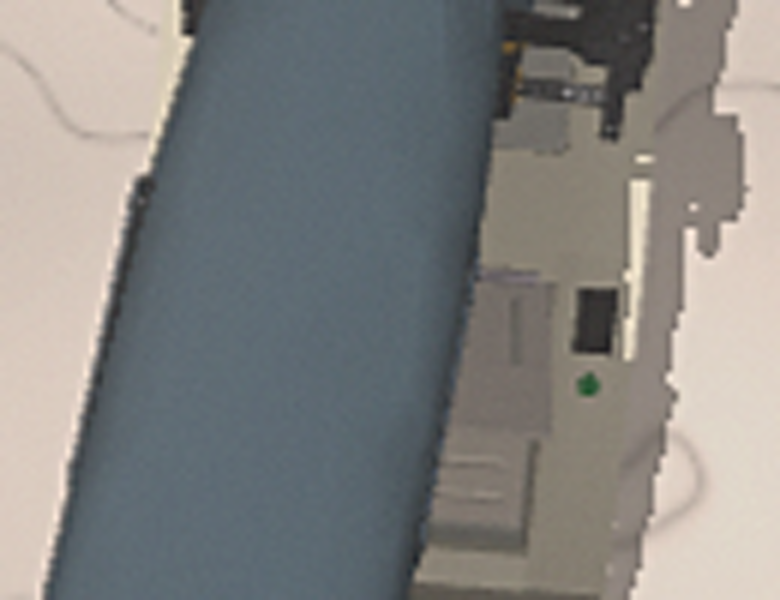

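The panel is up at about 1.15 rad; its lower edge shows in the scene crop from (260,460) to (480,345). Next I'll let go, back off along the key axis, swing to the robot side and push the inner face with closed fingertips. I'll check IK before moving.

```bash
cat > push.py <<'E'
from turn import *
Rp=Rz(YAW)@cols(np.array([1,0,0.]),np.array([0,-1,0.]),np.array([0,0,-1.]))  # tool down
H=Rz(YAW)
def P(dx,dz,y=-.047): return HINGE+H@np.array([dx,y,dz])  # relative to hinge
E
python3 - <<'E'
from push import *
p=tp(1.2,.079); o=RL(1.2)[:,2]; r=rpy(Rg(1.2,-94))
print(arm.ik(p+o*.09,r)); print(arm.ik(p+o*.09+[-.10,0,.12],r)); q=arm.ik(P(-.17,.25),rpy(Rp)); print(q)
for dx,dz in ((-.17,.06),(-.1,.065),(-.05,.08),(0,.095),(.01,.095)): print(arm.ik(P(dx,dz),rpy(Rp)))
E
```

```text
None
None
[-3.87127540e-01 -7.54753107e-02  1.55477942e+00 -4.44089210e-16
  1.66228855e+00  1.26744459e+00]
[-3.87127540e-01  4.22775652e-02  1.81838854e+00 -4.44089210e-16
  1.28092655e+00  1.26744459e+00]
[-3.49545705e-01  1.93171919e-01  1.64044194e+00 -4.44089210e-16
  1.30797879e+00  1.30502643e+00]
[-3.27958547e-01  2.88032778e-01  1.49370466e+00 -4.44089210e-16
  1.35985522e+00  1.32661358e+00]
[-3.09624867e-01  3.85501308e-01  1.33690345e+00 -4.44089210e-16
  1.41918789e+00  1.34494726e+00]
[-3.06284586e-01  4.07606154e-01  1.30726032e+00 -4.44089210e-16
  1.42672618e+00  1.34828755e+00]
```

```bash
python3 - <<'E'
from push import *
th=1.2; bar=lockp(th)+RL(th)@np.array([0,0,.093]); p=tp(th,.079); Rc=Rg(th,-94)
yl=RL(th)[:,1]
seq=[]
for a,up in ((-20,0),(-40,0),(-40,.06),(-40,.13)):
    Q=Rn.from_rotvec(yl*np.radians(a)).as_matrix(); pos=bar+Q@(p-bar)+[0,0,up]; R=Q@Rc
    seq.append((pos,R)); print(np.round(pos,3),np.round(R[:,2],2),arm.ik(pos,rpy(R)))
arm.let_go(); print("F",arm.current_force())
for pos,R in seq: arm.movel(pos,.15,rpy(R)); print(np.round(arm.current_force(),1),np.round(arm.current_wrist_torque(),2))
arm.move_pose(P(-.17,.25),rpy(Rp)); arm.close()
print(arm.current_t(),arm.current_opening())
s=shot("scene");t=shot("top")
crop(s,240,150,190,150,4,"w_s.png",1.5);crop(t,270,140,130,100,6,"w_t.png",1.7)
E
```

```text
[ 0.665 -0.043  0.281] [-0.45  0.04 -0.89] [-0.21428921  0.70539753  0.86926791 -0.06539211  2.02961414  1.49494028]
[ 0.67  -0.043  0.279] [-0.12  0.01 -0.99] [-0.23275625  0.44907166  1.18855208 -0.0174813   1.62056311  1.49177843]
[ 0.67  -0.043  0.339] [-0.12  0.01 -0.99] [-0.23275625  0.42405281  1.10567039 -0.01767891  1.72844701  1.4898723 ]
[ 0.67  -0.043  0.409] [-0.12  0.01 -0.99] [-0.23275625  0.41414916  0.98443173 -0.01821389  1.85956827  1.48746076]
F [-0.15028427 -0.50097938 -0.32592631]
[-0.6 -0.3  0. ] [ 0.01 -0.17  0.03]
[-0.3  0.   0.9] [ 0.01 -0.06 -0.03]
[0.7 0.1 0.1] [ 0.01 -0.09 -0.04]
[-0.2  0.2 -0.7] [ 0.03 -0.06  0.  ]
32.1583 0.00015381091520923277
```

View pics/w_s.png

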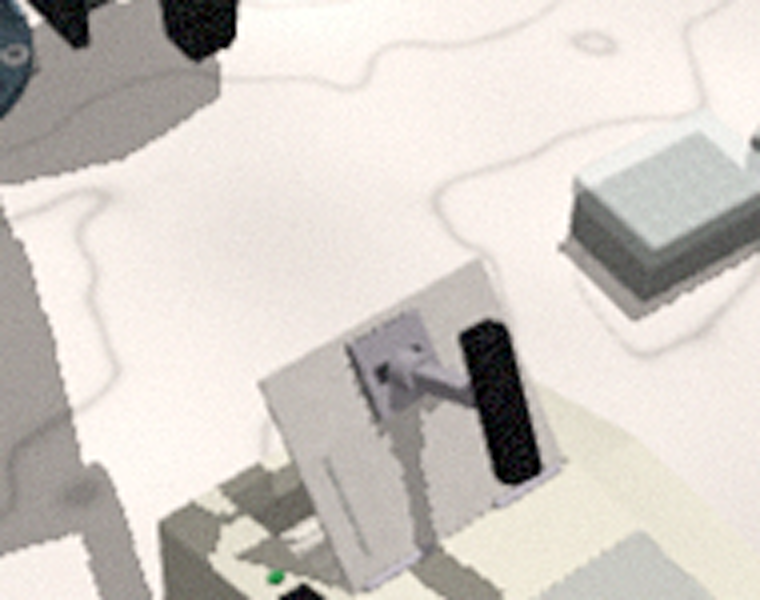

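View pics/w_t.png

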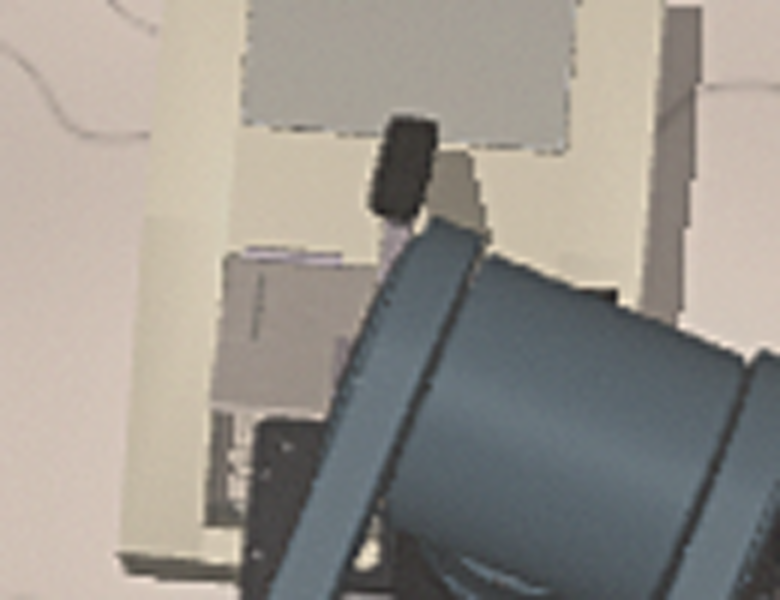

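The panel stays up with the key caught in the lock (crossbar at scene crop (500,400), plate at (395,360)). Now the push from the robot side.

```bash
python3 - <<'E'
from push import *
arm.movel(P(-.17,.06),.2); print(arm.current_t())
xs=np.linspace(-.125,-.008,14); zs=np.interp(xs,[-.12,-.01],[.062,.092])
for x,z in zip(xs,zs):
    arm.movel(P(x,z),.1); F=H.T@arm.current_force()
    print(round(x,3),round(z,3),"F",np.round(F,1),"M",np.round(arm.current_wrist_torque(),2),round(arm.current_t(),1))
    if F[0]<-22: break
s=shot("scene"); crop(s,240,150,190,150,4,"x_s.png",1.5)
E
```

```text
33.3583
-0.125 0.062 F [-1.5  0.8  0.9] M [ 0.03  0.02 -0.03] 34.0
-0.116 0.063 F [-0.   0.   1.1] M [0.03 0.02 0.  ] 34.2
-0.107 0.066 F [-0.5  0.2  0.1] M [-0.01  0.02 -0.03] 34.5
-0.098 0.068 F [-3.9  0.5  2. ] M [0.25 0.5  0.09] 34.7
-0.089 0.07 F [-15.9   1.   11.2] M [0.39 1.92 0.  ] 35.0
-0.08 0.073 F [-15.3   2.7  16. ] M [0.51 1.93 0.01] 35.2
-0.071 0.075 F [-5.  -0.7  4. ] M [0.07 0.64 0.05] 35.5
-0.062 0.078 F [-3.2  0.8  1.7] M [0.08 0.33 0.03] 35.7
-0.053 0.08 F [-0.9  0.   1.2] M [ 0.01  0.14 -0.02] 36.0
-0.044 0.083 F [-1.1  0.1 -0.5] M [-0.01  0.02 -0.01] 36.2
-0.035 0.085 F [-0.4 -0.1 -0.8] M [-0.02  0.06 -0.  ] 36.5
-0.026 0.088 F [-0.7 -0.6 -0.8] M [ 0.    0.08 -0.  ] 36.7
-0.017 0.09 F [-0.7  0.1 -1.6] M [0.04 0.13 0.02] 37.0
-0.008 0.092 F [-2.   0.9 -1.3] M [0.02 0.45 0.01] 37.2
```

View pics/x_s.png

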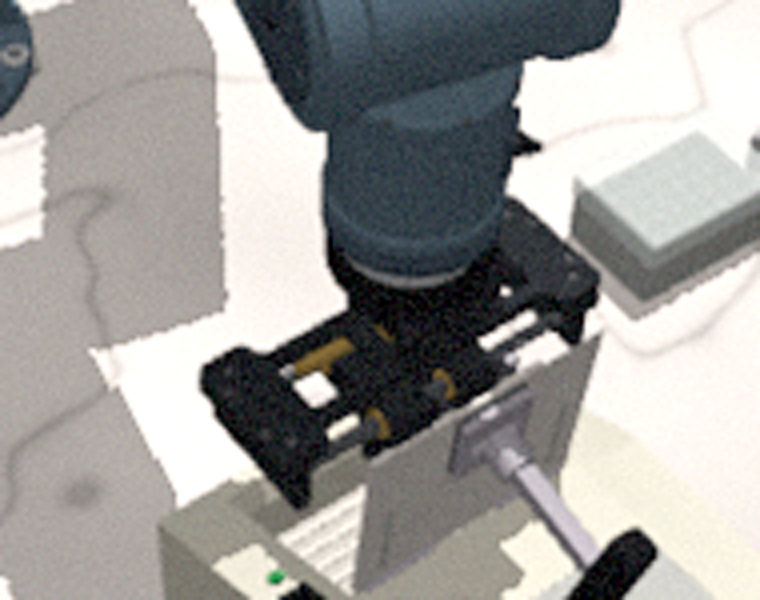

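```bash
python3 - <<'E'
from push import *
for x in np.arange(-.004,.03,.003):
    arm.movel(P(x,.094),.05); F=H.T@arm.current_force()
    print(round(x,3),"F",np.round(F,1),"M",np.round(arm.current_wrist_torque(),2),round(arm.current_t(),1))
    if F[0]<-25: break
s=shot("scene"); crop(s,240,150,190,150,4,"y_s.png",1.5)
E
```

```text
-0.004 F [-10.9   0.6  -2.4] M [ 0.14  1.79 -0.02] 37.5
-0.001 F [-23.1  -0.8   3.7] M [0.25 3.74 0.02] 37.8
0.002 F [-35.    0.3   9.6] M [0.42 5.75 0.01] 38.0
```

View pics/y_s.png

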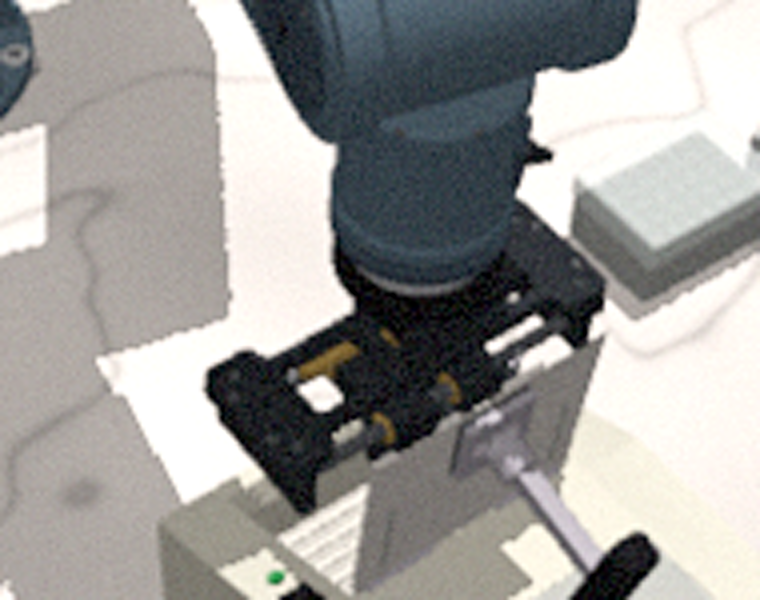

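Force is rising at about 4 N/mm and the panel hasn't moved between the last two pictures, so it's on its stop. I'll back off and measure the angle.

```bash
python3 - <<'E'
from push import *
arm.movel(P(-.12,.094),.12); arm.movel(P(-.17,.25),.25); 
arm.goto_joints([-1.2,-.2,1.7,0,1.5,0]); print(arm.current_t(),arm.current_force())
s=shot("scene");t=shot("top")
crop(s,270,170,140,120,5,"z_s.png",1.5);crop(t,270,100,130,140,4,"z_t.png",1.7)
cv2.imwrite("pics/full_t.png",cv2.cvtColor(t["frame"],cv2.COLOR_RGB2BGR))
for th in (1.9,2.05):
    print(th,[np.round((proj(s,HINGE+RL(th)@np.array([-.128,y,0]))-[270,170]+.5)*5) for y in (-.074,.074)])
E
```

```text
41.475 [-0.32341018  0.58952151  0.54177356]
1.9 [array([298., 453.]), array([586., 281.])]
2.05 [array([328., 486.]), array([617., 311.])]
```

View pics/z_s.png

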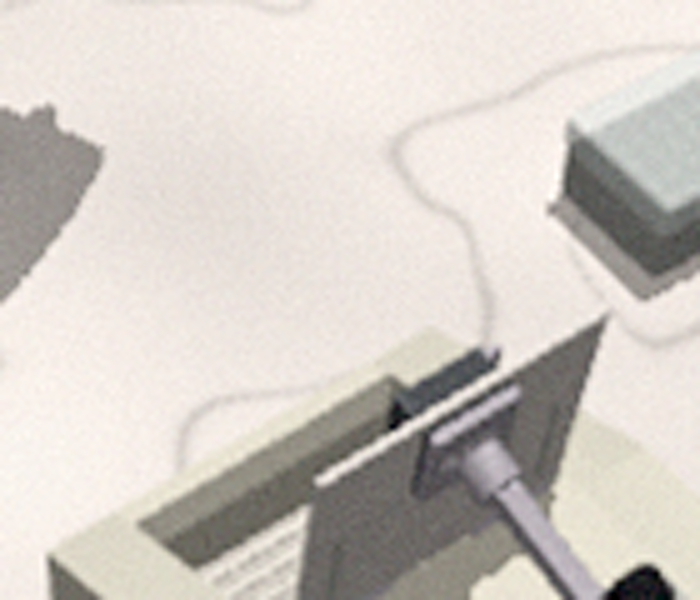

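View pics/z_t.png

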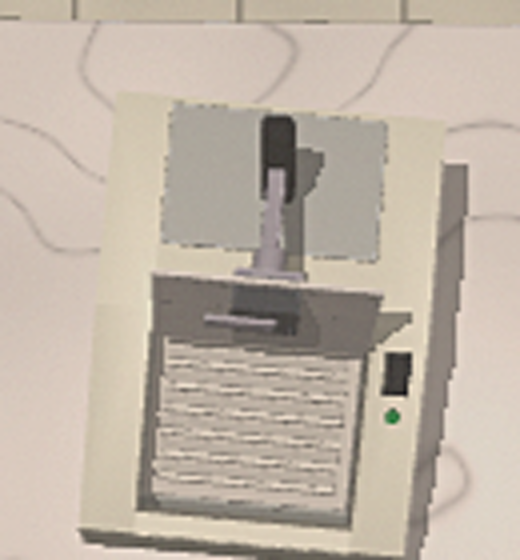

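View pics/full_t.png

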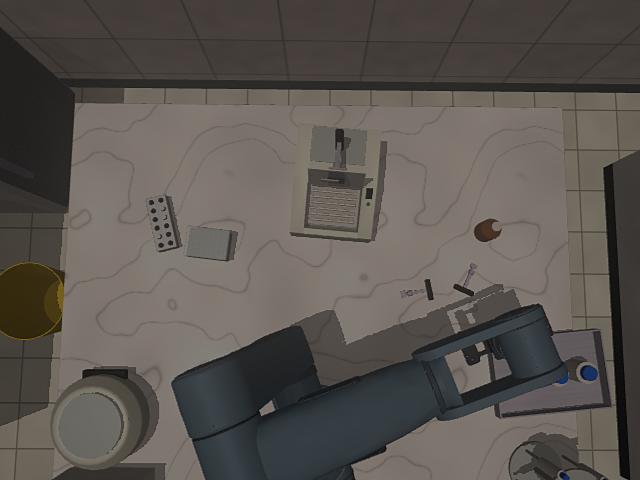

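Final pictures: the free edge runs about (325,490) to (607,318), against (328,486) to (617,311) predicted for 2.05 rad. The key is caught in the plate with its crossbar turned. Tip box, block and bottle are at the same top-view pixels as at the start. Handing in.

```bash
python3 - <<'E'
from h import *
print(arm.current_dq().round(3) if hasattr(arm.current_dq(),'round') else arm.current_dq()); arm.close_job(); print(arm.current_t())
E
```

```text
[ 0.    -0.003 -0.001 -0.003  0.001 -0.004]
the job is handed in; nothing more can be done
the job is handed in; nothing more can be done
```

I've handed the job in: the panel stands open on its stop and the key is still in the turned lock. The clock read about 41.5 s at my last check, against the 67 s limit.

- **Key in:** I picked the largest of the three T-handled keys by its shank. It reached the pocket bottom at about 26 mm, where the force rose to 17 N.
- **Turn:** I regripped the crossbar and turned it clockwise until it hit the cam's stop at about 98° of wrist turn (0.5 N m).
- **Panel:** I lifted it by the key to about 1.15 rad. I then let go and pushed the inner face over with closed fingertips until the push reached 35 N on the stop.

**Last checks:**
- The panel edge is within about 2 px of where 2.05 rad would put it.
- The key is caught in the plate with its crossbar turned.
- The arm is clear.
- The bystanders look unmoved in the top view.

I could not read the cam and panel angles directly; they are inferred from the stop forces and the pictures. The two cameras disagreed by up to about 5 mm on the key's position on the bench, but this caused no trouble. After the first release the key leaned about 5° to 6°, and the regrip straightened it. No check failed.

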